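# Set the washed cutting boards up to dry

### The job

Set the washed boards up to dry: move the two spice tins out of the steel drip tray and stand them in the little wooden spice tray, draw the drip tray's foot bar well out towards you, and stand every board from the dowel rack on its short end in the drip tray, foot end still down, side by side, each leaning back flat against the tiled wall at a stable angle of roughly 10 to 25 degrees off upright. Then slide the foot bar in until you feel it bear on the boards and it sits right up against every foot, leaving the boards leaning. Do not disturb anything else on the counter.

Things in the scene. Friction and masses are not known exactly. Their poses are not given: they have to be found in the camera images.
- bay: drying bay: low white-tiled wall (470 mm long, 45 thick, 121 high) with a steel drip tray on the robot's side. Origin: on the counter at the foot of the tiled face, mid length; x into the wall, y along it, z up. Tray: 452 mm long, 150 mm out from the wall, floor 6 mm and rim 14 mm above the counter. Leaning boards bear on the wall's upper front edge, 115 mm above the tray floor
- footbar (a joint): slide of the foot bar (an aluminium bar 420 mm long along the wall, 12 mm thick, top 23 mm above the counter, lying across the drip tray, with an upright wooden pull tab), in m: 0 is fully in (bar's wall-side face 30 mm from the tiled wall), 0.075 fully drawn out towards the robot (face 105 mm from the wall). It drags with about 1.5 N of friction and stays where it is left
- bar_face (a point): middle of the foot bar's wall-side face, the face that comes to bear on the boards' feet (15 mm above the counter, axes as the bay's)
- bar_tab (a point): middle of the top edge of the foot bar's upright wooden pull tab, 60 mm above the counter. Tab: 10 mm thick (bay x), 40 long (bay y), 44 high, on the robot's side of the bar, centred 45 mm from bar_face; 28 mm of free space between tab and bar, bridged underneath by an 18 mm wide neck whose top is 22 mm above the counter
- rack: wooden dowel rack, fixed: two rails, tops 14 mm above the counter, with pairs of upright dowels, tips 50 mm above the counter, making four slots 22 mm wide at x = -96, -32, 32 and 96 mm. Origin on the counter under the rack's centre. Washed boards stand upright in some slots, their faces across the rack's x
- spice_tray: small dark wooden spice tray, fixed: outside 156 mm (x) by 90 mm (y), walls 5 mm thick and 14 mm high, floor 5 mm thick. Origin on the counter under its centre
- tin1: squat round steel spice tin with a pale paper band, 51 mm across, 50 mm high, 140 g; origin at the centre of its underside, z along its axis
- tin2: squat round steel spice tin with a pale paper band, 51 mm across, 50 mm high, 140 g; origin at the centre of its underside, z along its axis
- board1: acacia cutting board 220 mm tall, 120 mm wide, 18 mm thick, 0.3 to 0.45 kg, upright in the dowel rack at the start (may be absent). Origin: middle of its foot (lower short end); z up along its height, y along its width, x through its thickness
- board1_top (a point): middle of the upper short end of board1
- board2: acacia cutting board 210 mm tall, 110 mm wide, 18 mm thick, 0.3 to 0.45 kg, upright in the dowel rack at the start (may be absent). Origin: middle of its foot (lower short end); z up along its height, y along its width, x through its thickness
- board2_top (a point): middle of the upper short end of board2
- board3: acacia cutting board 225 mm tall, 125 mm wide, 18 mm thick, 0.3 to 0.45 kg, upright in the dowel rack at the start (may be absent). Origin: middle of its foot (lower short end); z up along its height, y along its width, x through its thickness
- board3_top (a point): middle of the upper short end of board3
- board4: acacia cutting board 215 mm tall, 115 mm wide, 18 mm thick, 0.3 to 0.45 kg, upright in the dowel rack at the start (may be absent). Origin: middle of its foot (lower short end); z up along its height, y along its width, x through its thickness
- board4_top (a point): middle of the upper short end of board4
- chili1: green jalapeno lying on the counter, 75 mm long (leave alone)
- chili2: another green jalapeno lying on the counter (leave alone)
- bowl: small blue ceramic bowl, 90 mm across, 36 mm high, between the dowel rack and the big chopping board (leave alone)
- sponge: yellow washing-up sponge, 95 x 62 x 28 mm (leave alone)
- oil: amber glass jar with a wooden lid, 64 mm across, 105 mm tall, near the left end of the tiled wall (leave alone)
Things that resemble listed ones, but are neither listed nor needed, are in the scene too. What is shaped like the tin2 but pink is not meant. What is shaped like the tin1 but pink is not meant.

How it is judged:
By the outcome, as a careful person would: the job done as asked, in the order asked, and still so for the second after the job is handed in, with the robot touching nothing.
Of board1, board2, board3, board4 only 2 to 3 are there at a start; the rules pass over those that are not, and their reading is None.
At some moment in a run one of tin1, tin2 may be knocked a few centimetres aside while the robot is not near it.
Once in a run the grip may slacken for a moment while it holds something.
It also fails if it takes over 210 s, if anything falls off the work surface, if the arm or the gripper's body presses on something with over 40 N, if the wrist force passes 120 N, or if a joint passes its speed limit or range.

### The arm

A 6-joint arm with a two-finger parallel gripper is mounted at the origin on the work surface. World frame = base frame: x ahead of the robot, y to its left, z up, the work surface at z = 0. Lengths are in mm, angles in rad, forces in N, time in s.
With the tool pointing down it reaches from about 275 to 825 mm from the base axis. Payload 4.9 kg.
Tool frame: the origin (TCP) lies at the very end of the fingers, on their centre line; the grasp point (between the pads) lies 19 mm behind it; z points along the fingers, y is the line along which they close (so a half turn about z gives the same grasp; the last joint's range is limited). The gripper opens to 85 mm and grips with 20 to 120 N. Pads are 22 mm wide; open, the fingers measure 114 mm over their backs; the gripper's body (76 mm by 85 mm) begins 54 mm behind the grasp point. The pads swing forward as they close: fully open they stand 13 mm farther back than shut.
Start: joints at [1.01, 0.326, -0.193, 1.052, 0, 1.437], TCP at [227.675, 500.682, 231.281] pointing down, gripper open.
Joint ranges: [-2.65, 2.65], [-0.97, 1.79], [-1.3, 1.35], [-1.93, 2.1], [-1.47, 1.37], [-3.14, 3.14]. Speed limits (rad/s): [2.57, 2.57, 3.14, 3.14, 3.14, 3.14].

### API

Orientations are given as [roll, pitch, yaw] about the fixed x, y, z axes, in that order (R = Rz(yaw) Ry(pitch) Rx(roll)).
In Python, from bench import bot, solve_ik, imaging gives the robot as it stands. Calls block until the motion is done:
- bot.move_ptp(position, orientation): joint-space move of the TCP to a pose.
- bot.movel(position, rot=None, max_speed=150, threshold=None): straight line of the TCP; rot=None keeps the orientation; max_speed is the mean speed in mm/s. With threshold (N) it stops when the force on the tool has changed by that much, and returns True; else False.
- bot.move_j(angles): joint-space move.
- bot.grip(opening, effort=None): opening from 0.0 (shut) to 1.0 (fully open); effort is the grip in N (None keeps the last); returns when the fingers have stopped.
- bot.dwell(seconds).
- solve_ik(position, orientation): joint angles nearest the present ones, or None.
- bot.get_state(): the state.
- imaging.capture(name): name is "side" or "top"; returns the picture (480x640x3 uint8, blue, green, red); there is no depth.
- imaging.camera_model(name): a dict with "K" (3x3 intrinsics, pixels), "position" and "rotation" of the camera in the world. Camera axes: x right, y up, looking along -z (the intrinsics and any distortion apply to the point x, -y, -z); pixel columns grow to the right and rows downward; lengths in mm; the calibration is good to about 2 mm. A picture is of the moment at which its call begins. camera_model takes no time and is no camera call.
A pose or a line that the arm cannot do raises bot.IKError and nothing moves.
- bot.sign_off(): hands the job in; it is judged then, once.
The state is a dict: "t": time; "qpos": joint angles; "joint_velocities": joint speeds; "effort": joint torques, N m; "tcp_pos": TCP position; "orientation": TCP orientation; "contact_force": force on the tool from outside, world axes, zero at the start; "wrist_torque": the same for the moment, N m; "opening": opening from 0.0 (shut) to 1.0 (fully open); "gripper_force": force on a finger pad.
Only numpy, scipy, OpenCV 4.12 (cv2) and the standard library are available. Lean on these libraries where they do the work, as an engineer would, in place of code of your own. Each camera call takes 0.05 s, during which the arm holds its last target. There are 200 camera calls.

## Working session

There is one attempt and no reset: what is moved stays moved. The work goes in short steps, each a Python script; the robot and the scene stay as the last script left them, time stands still between calls to the robot, and variables do not carry over. Pictures are saved under pics/ and viewed, at most 14 in all, crops included, and the job is handed in when it is done.

```bash
ls; mkdir -p pics
python3 - <<'E'
from bench import bot, imaging
import cv2
for n in("top","side"):
    cv2.imwrite(f"pics/{n}0.png",imaging.capture(n)); m=imaging.camera_model(n); print(n,m)
print(bot.get_state())
E
```

```text
pics
top {'K': array([[516.83696154,   0.        , 314.24238511],
       [  0.        , 516.83696154, 230.90947548],
       [  0.        ,   0.        ,   1.        ]]), 'position': array([ 351.1685098 ,   45.94956245, 1379.78152935]), 'rotation': array([ 0.14856763, -0.00848988, -1.59800169])}
side {'K': array([[623.41186202,   0.        , 323.1682828 ],
       [  0.        , 623.41186202, 244.53273469],
       [  0.        ,   0.        ,   1.        ]]), 'position': array([ 474.35163286, -972.40965741, 1066.02721234]), 'rotation': array([ 0.84058012,  0.00429025, -0.09127363])}
{'t': 0.1, 'qpos': array([ 1.00981109e+00,  3.26874864e-01, -1.93462289e-01,  1.05199798e+00,
        2.05363852e-06,  1.43656522e+00]), 'joint_velocities': array([-4.69884270e-04, -1.11565017e-03,  2.84422034e-03,  8.25811030e-05,
        1.07044369e-03,  9.58679524e-04]), 'effort': array([ 1.22144258e-03, -4.44237506e+01,  2.63038427e+01,  7.86321703e-03,
       -8.23881737e-05,  6.55482964e-06]), 'tcp_pos': array([227.38671957, 500.23635211, 230.58555462]), 'orientation': array([-3.14006796e+00, -2.07971061e-04,  2.71483836e+00]), 'contact_force': array([ 0.60733417, -0.52733754,  0.35484452]), 'wrist_torque': array([0.03200583, 0.02599073, 0.00086468]), 'gripper_force': 0.0, 'opening': 1.0014044922084835}
```

View pics/top0.png

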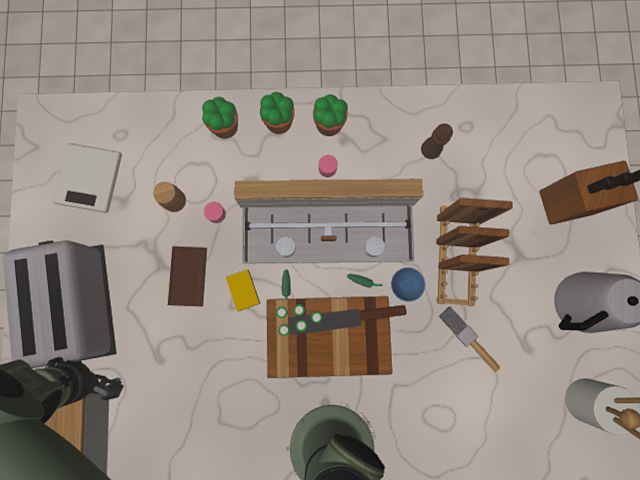

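View pics/side0.png

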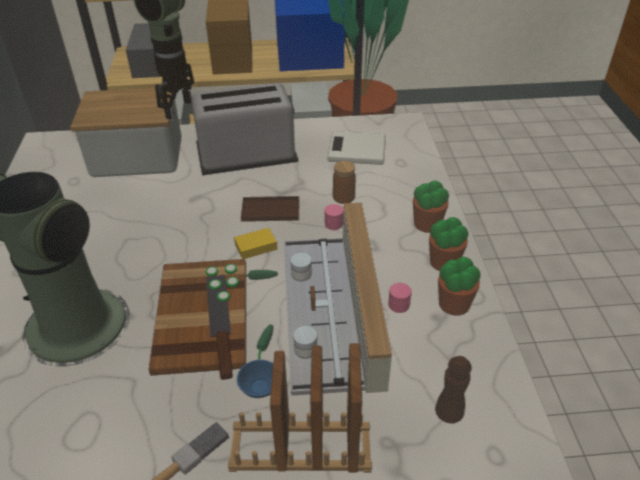

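Possible tins: white discs in the tray at top-view (286,246) and (375,246). The pink lookalikes at (328,165) and (214,212) are out. The spice tray is the dark brown rectangle at (187,276), and three boards stand in the rack at about (475,208), (472,236) and (472,262). Next I'll take close crops to check this.

```bash
cat > h.py <<'E'
import numpy as np, cv2
from scipy.spatial.transform import Rotation as R
from bench import bot, solve_ik, imaging
CM={n:imaging.camera_model(n) for n in("top","side")}
def ray(n,uv):
    m=CM[n];K=m["K"];d=np.array([(uv[0]-K[0,2])/K[0,0],-(uv[1]-K[1,2])/K[1,1],-1.])
    return np.array(m["position"]),R.from_euler('xyz',m["rotation"]).apply(d)
def onz(n,uv,z):
    p,d=ray(n,uv);return p+d*(z-p[2])/d[2]
def proj(n,P):
    m=CM[n];c=R.from_euler('xyz',m["rotation"]).inv().apply(np.asarray(P,float)-m["position"]);K=m["K"]
    return np.array([K[0,2]+K[0,0]*c[...,0]/-c[...,2],K[1,2]+K[1,1]*c[...,1]/c[...,2]]).T
def tri(a,b):
    p,d=ray("top",a);q,e=ray("side",b)
    s=np.linalg.lstsq(np.array([d,-e]).T,q-p,rcond=None)[0]
    A=p+d*s[0];B=q+e*s[1];return (A+B)/2,np.linalg.norm(A-B)
E
python3 - <<'E'
import cv2
t=cv2.imread("pics/top0.png");s=cv2.imread("pics/side0.png")
cv2.imwrite("pics/c1.png",cv2.resize(t[160:320,225:525][:, :213*1],(800,600)) if 0 else cv2.resize(t[170:320,225:425],(800,600),interpolation=cv2.INTER_CUBIC))
cv2.imwrite("pics/c2.png",cv2.resize(s[330:480,215:415],(800,600),interpolation=cv2.INTER_CUBIC))
cv2.imwrite("pics/c3.png",cv2.resize(t[185:320,400:580],(800,600),interpolation=cv2.INTER_CUBIC))
E
```

```text
(no output)
```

View pics/c1.png

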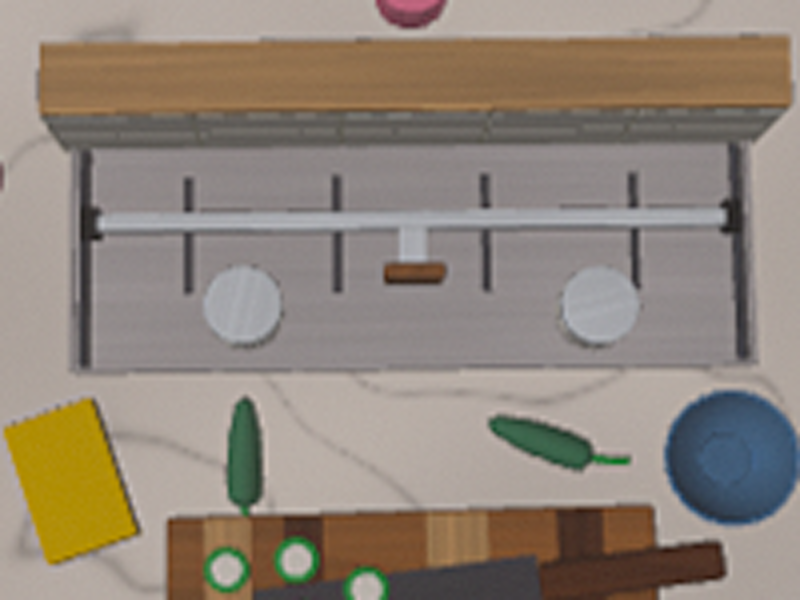

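View pics/c2.png

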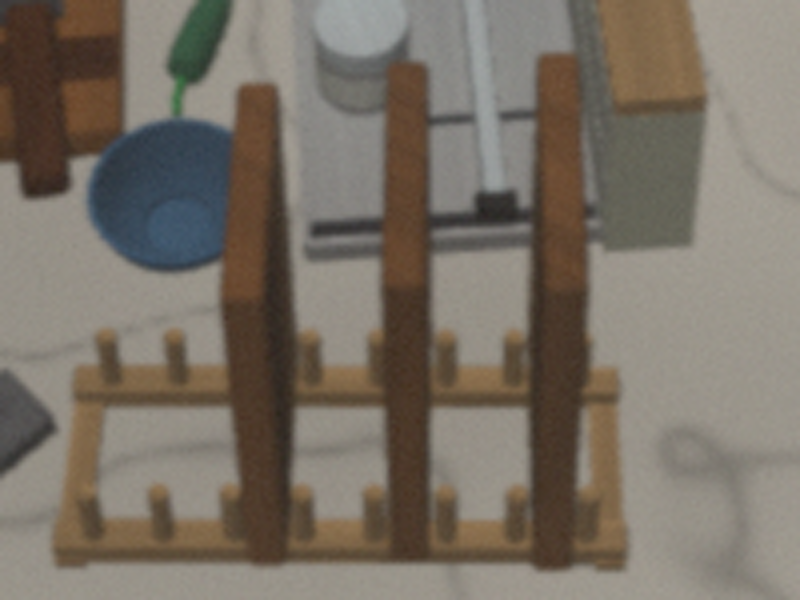

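View pics/c3.png

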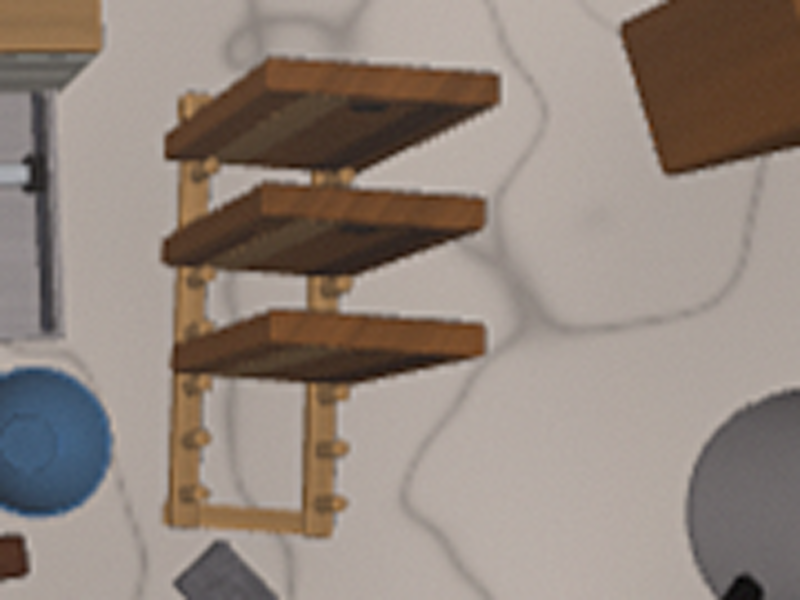

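The crops show white-lidded tins at c1 (242,305) and (600,305), the tab at c1 (414,272), and three boards with clear top faces in c2 and c3. The slot nearest the robot is empty. Next I'll triangulate.

```bash
cat > m.py <<'E'
from h import *
def c(p,s,o): return [(p[0]+.5)/s-.5+o[0],(p[1]+.5)/s-.5+o[1]]
T1=lambda *p:c(p,4,(225,170)); S2=lambda *p:c(p,4,(215,330)); T3=lambda *p:c(p,800/180,(400,185))
for n,a,b in [("A r",T3(498,88),S2(559,288)),("A l",T3(266,73),S2(558.5,55)),("M r",T3(485,213),S2(408,290)),("M l",T3(263.5,198.5),S2(407.5,63)),("N r",T3(485,340.5),S2(248,300)),("N l",T3(271,326),S2(258,87)),("wall r",T1(790,107),S2(615,107))]:
    P,e=tri(a,b);print(n,P.round(1),round(e,1))
W=[onz("top",T1(*p),121) for p in[(40,43),(790,37),(790,107),(40,112)]]
print(np.round(W,1));print("len",np.linalg.norm(W[3]-W[2]),np.linalg.norm(W[1]-W[2]))
for n in("top","side"):
    im=cv2.imread(f"pics/{n}0.png");h=cv2.cvtColor(im,cv2.COLOR_BGR2HSV)
    # spice tray dark brown
    if n=="top": x,y=160,235
    else: x,y=230,190
    roi=h[y:y+80,x:x+80];k=((roi[...,2]<110)&(roi[...,1]>60)).astype(np.uint8)
    cs=max(cv2.findContours(k,0,2)[0],key=cv2.contourArea);r=cv2.minAreaRect(cs)
    b=cv2.boxPoints(r)+[x,y];w=np.array([onz(n,q,14) for q in b])
    print(n,"spice",w.mean(0).round(1),[np.linalg.norm(w[i]-w[i-1]).round(1) for i in(1,2)],w[:,:2].round(0).tolist())
    # tin lids: bluish light grey
    g=im.astype(int);x0,y0,x1,y1=(245,205,412,262) if n=="top" else (286,240,336,365)
    k=np.zeros(im.shape[:2],np.uint8);k[y0:y1,x0:x1]=(g.min(2)>(165 if n=="top" else 150))[y0:y1,x0:x1]
    k=cv2.morphologyEx(k,cv2.MORPH_OPEN,np.ones((5,5)))
    for q in cv2.findContours(k,0,2)[0]:
        if cv2.contourArea(q)>60:
            e=cv2.fitEllipse(q);print(n,"tin",np.round(e[0],1),np.round(e[1],1),onz(n,e[0],56).round(1))
tab=[onz("top",T1(*p),60) for p in[(385,263),(444,263),(444,274),(385,274)]];print("tab",np.round(tab,1))
print("bar",[onz("top",T1(*p),23).round(1) for p in[(105,213),(720,208)]])
E
python3 m.py
```

```text
A r [ 570.9 -417.4  234.1] 0.9
A l [ 584.2 -300.3  231. ] 2.6
M r [ 510.2 -408.2  226.8] 3.8
M l [ 519.9 -295.6  227.4] 2.7
N r [ 446.4 -404.2  222.7] 5.4
N l [ 455.6 -296.9  220.4] 2.9
wall r [ 621.8 -242.   116.5] 3.2
[[ 671.9  225.3  121. ]
 [ 664.  -243.6  121. ]
 [ 619.2 -241.   121. ]
 [ 627.9  225.5  121. ]]
len 466.61782762019817 44.7976063012647
top spice [444.5 367.5  14. ] [np.float64(154.9), np.float64(91.4)] [[372.0, 417.0], [526.0, 408.0], [517.0, 317.0], [363.0, 328.0]]
side spice [445.9 360.   14. ] [np.float64(158.5), np.float64(99.3)] [[367.0, 414.0], [526.0, 405.0], [521.0, 306.0], [369.0, 315.0]]
side tin [304.6 334.1] [16.1 20.7] [ 508.5 -124.9   56. ]
side tin [300.7 258.8] [12.3 18.6] [515.3 106.   56. ]
tab [[536.2  12.6  60. ]
 [535.3 -25.5  60. ]
 [528.1 -25.2  60. ]
 [529.1  12.8  60. ]]
bar [array([579.8, 196.7,  23. ]), array([ 572.6, -212.6,   23. ])]
```

```bash
cat >> h.py <<'E'
P2=np.pi/2
def ori(close_yaw,tilt=0,byaw=0,s=1):
    """tool down, fingers closing along horizontal direction close_yaw; tilt about bay y"""
    r=R.from_euler('z',byaw)*R.from_euler('y',tilt)*R.from_euler('z',close_yaw-byaw+s*P2)*R.from_euler('x',np.pi)
    return r.as_euler('xyz').tolist()
def lids(n,box,z=None):
    im=imaging.capture(n);x0,y0,x1,y1=box;g=cv2.GaussianBlur(im,(3,3),0).astype(int)
    k=np.zeros(im.shape[:2],np.uint8);k[y0:y1,x0:x1]=((g.min(2)>LID[n])&(g[...,0]>=g[...,2]-4))[y0:y1,x0:x1]
    k=cv2.morphologyEx(k,cv2.MORPH_OPEN,cv2.getStructuringElement(2,(9,9) if n=="top" else (7,7)))
    return [(np.round(cv2.minEnclosingCircle(q)[0],1),round(cv2.minEnclosingCircle(q)[1],1),np.round(cv2.boundingRect(q),1)) for q in cv2.findContours(k,0,2)[0] if cv2.contourArea(q)>80]
LID={"top":150,"side":150}
E
python3 - <<'E'
from h import *
t=cv2.imread("pics/top0.png");s=cv2.imread("pics/side0.png")
print(t[246,278:300:3].tolist(),t[246,310:316].tolist());print(s[255:285:3,301].tolist(),s[270,320:323].tolist())
print("tri",tri((285.1,246.1),(301,262)),onz("top",(285.1,246.1),56))
print("top tin2",onz("top",(374.6,246.1),56))
print(lids("top",(235,200,425,265)),lids("side",(286,240,336,365)))
for s in(1,-1):
  print(s)
  for nm,p,o in[("t1",(512,-124,24),ori(P2,s=s)),("t2",(512,106,24),ori(P2,s=s)),("spL",(480,366,24),ori(P2-.06,s=s)),("spN",(408,370,24),ori(P2-.06,s=s)),
   ("tab",(532,-6,35),ori(P2,s=s)),("tabout",(474,-6,35),ori(P2,s=s)),("N",(451,-350,300),ori(-.09,s=s)),("A",(577,-359,310),ori(-.09,s=s)),
   ("pL",(640,130,190),ori(-.0187,.28,-.0187,s)),("pLu",(640,130,300),ori(-.0187,.28,-.0187,s)),("pR",(640,-140,300),ori(-.0187,.28,-.0187,s))]:
    q=solve_ik(p,o);print(nm,None if q is None else np.round(q,2))
E
```

```text
[[170, 167, 167], [172, 167, 166], [174, 169, 168], [171, 167, 167], [168, 165, 163], [170, 166, 164], [136, 137, 144], [135, 135, 140]] [[134, 133, 140], [134, 135, 140], [136, 135, 142], [136, 135, 141], [137, 134, 141], [136, 135, 142]]
[[166, 166, 158], [167, 168, 159], [165, 166, 158], [158, 162, 154], [119, 121, 117], [101, 102, 99], [99, 104, 105], [106, 113, 114], [100, 106, 107], [131, 132, 130]] [[138, 137, 134], [139, 135, 138], [138, 135, 137]]
tri (array([514.15975751, 106.10534483,  45.19770039]), np.float64(3.087953672749664)) [511.30263127 105.48946604  56.        ]
top tin2 [ 505.25604342 -125.34318067   56.        ]
[(array([374.5, 246. ]), 9.6, array([366, 237,  18,  18])), (array([284.9, 245.5]), 9.2, array([276, 237,  19,  18]))] [(array([304.5, 333.5]), 10.6, array([294, 326,  22,  17])), (array([300.5, 258.5]), 8.9, array([292, 253,  18,  13]))]
1
t1 [-0.38  0.52 -0.5   0.55  0.   -0.38]
t2 [ 0.06  0.51 -0.52  0.54  0.    0.06]
spL [ 0.53  0.63 -0.29  0.65  0.    0.59]
spN [ 0.6   0.55 -0.44  0.58  0.    0.66]
tab [-0.15  0.51 -0.48  0.58  0.   -0.15]
tabout [-0.17  0.43 -0.63  0.51  0.   -0.17]
N [-0.79  0.33 -0.01  1.23  0.    0.87]
A [-0.67  0.56  0.36  1.38  0.    1.  ]
pL [0.08 0.79 0.45 1.51 0.03 1.66]
pLu [0.08 0.78 0.7  1.77 0.03 1.66]
pR [-0.29  0.78  0.71  1.76 -0.07  1.31]
-1
t1 [-0.38  0.52 -0.5   0.55  0.    2.76]
t2 [ 0.06  0.51 -0.52  0.54  0.   -3.08]
spL [ 0.53  0.63 -0.29  0.65  0.   -2.55]
spN [ 0.6   0.55 -0.44  0.58  0.   -2.48]
tab [-0.15  0.51 -0.48  0.58  0.    2.99]
tabout [-0.17  0.43 -0.63  0.51  0.    2.97]
N [-0.79  0.33 -0.01  1.23  0.   -2.27]
A [-0.67  0.56  0.36  1.38  0.   -2.15]
pL [ 0.08  0.79  0.45  1.51  0.03 -1.48]
pLu [ 0.08  0.78  0.7   1.77  0.03 -1.48]
pR [-0.29  0.78  0.71  1.76 -0.07 -1.83]
```

```bash
cat >> h.py <<'E'
def tins():
    T=lids("top",(235,200,425,265));S=lids("side",(286,240,336,365));out=[]
    for t in T:
        r=[tri(t[0],s[0]) for s in S];r=[x for x in r if x[1]<8]
        p=onz("top",t[0],56);print("lid px",t[0],t[1],"top@56",p.round(1),"tri",[(a.round(1),round(b,1)) for a,b in r]);out.append(p)
    return sorted(out,key=lambda p:-p[1])
def st(): s=bot.get_state();return f"t={s['t']:.1f} tcp={s['tcp_pos'].round(1)} op={s['opening']:.2f} gf={s['gripper_force']:.1f} F={s['contact_force'].round(1)}"
def movetin(p,q):
    o=ori(P2);bot.grip(1.0,40);bot.move_ptp([p[0],p[1],140],o);bot.movel([p[0],p[1],24],max_speed=200)
    bot.grip(0.3,40);print("grip",st());bot.movel([p[0],p[1],130],max_speed=200);print("lift",st())
    o2=ori(P2-.06);bot.move_ptp([q[0],q[1],130],o2)
    if bot.get_state()["opening"]<.4: print("LOST",st());return
    hit=bot.movel([q[0],q[1],21],max_speed=100,threshold=5);print("down",hit,st())
    bot.grip(.8);bot.movel([q[0],q[1],140],max_speed=250)
E
python3 - <<'E'
from h import *
t=tins()
movetin(t[0],(481,365.2)); print(st())
cv2.imwrite("pics/a_top.png",imaging.capture("top"))
E
```

```text
lid px [374.5 246. ] 9.6 top@56 [ 505.5 -125.1   56. ] tri [(array([ 506.9, -124.8,   57.6]), np.float64(3.1))]
lid px [284.9 245.5] 9.2 top@56 [512.9 106.   56. ] tri [(array([513.8, 106. ,  56.9]), np.float64(2.1))]
grip t=3.5 tcp=[513.9 106.   25.4] op=0.58 gf=40.5 F=[-0.9  0.1  6.4]
lift t=4.2 tcp=[512.3 105.9 129.4] op=0.58 gf=41.7 F=[-0.2  0.8 -1.3]
down True t=6.2 tcp=[480.  364.2  23.9] op=0.58 gf=42.3 F=[1.3 0.1 0.5]
t=7.1 tcp=[480.9 365.2 140.1] op=0.80 gf=0.0 F=[ 0.5 -0.2  0.5]
```

Run:
```python
from h import *
t=tins();print(len(t))
movetin(t[-1],(408.5,369.8)); print(st())
o=ori(P2);bot.move_ptp([474,-200,220],o)
for n in("top","side"): cv2.imwrite(f"pics/b_{n}.png",imaging.capture(n))
a=cv2.imread("pics/b_top.png")[180:330,150:350];cv2.imwrite("pics/b1.png",cv2.resize(a,(800,600),interpolation=cv2.INTER_CUBIC))
```

```text
lid px [374.5 246. ] 10.4 top@56 [ 505.5 -125.1   56. ] tri [(array([ 506.9, -124.8,   57.6]), np.float64(3.1))]
1
grip t=10.5 tcp=[ 506.5 -125.5   25.4] op=0.58 gf=40.5 F=[-1.4  0.4  6.5]
lift t=11.2 tcp=[ 504.9 -124.9  129.4] op=0.58 gf=41.7 F=[ 1.   0.2 -1.5]
down True t=14.0 tcp=[407.3 368.9  23.8] op=0.58 gf=42.2 F=[ 0.2  0.5 -1.1]
t=14.9 tcp=[408.4 369.7 140. ] op=0.80 gf=0.0 F=[-0.1 -1.1 -0.4]
```

View pics/b1.png

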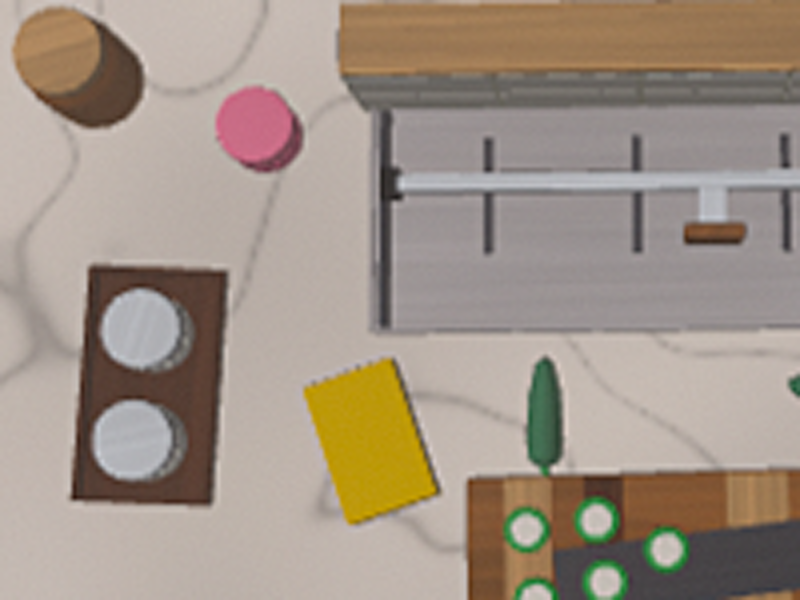

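Both tins are in the spice tray, at about (185,262) and (184,290) in the top view. Now I'll draw the bar out.

```bash
cat >> h.py <<'E'
BY=-.0187
def bay(x,y,z): # bay->world
    return np.array([623.4,-7.8,0])+R.from_euler('z',BY).apply([x,y,z])
def tabmeas():
    out={}
    for n,b in(("top",(300,205,355,270)),("side",(285,275,345,330))):
        im=imaging.capture(n);h=cv2.cvtColor(im,cv2.COLOR_BGR2HSV);x0,y0,x1,y1=b
        k=((h[...,0]<20)&(h[...,1]>90)).astype(np.uint8);m=np.zeros_like(k);m[y0:y1,x0:x1]=k[y0:y1,x0:x1]
        c=max(cv2.findContours(m,0,2)[0],key=cv2.contourArea);out[n]=cv2.boundingRect(c)
    return out
E
python3 - <<'E'
from h import *
m=tabmeas();print(m)
x,y,w,hh=m["top"]
print("back corners@60",onz("top",(x,y),60),onz("top",(x+w,y),60),"center side@60",onz("side",(m['side'][0]+m['side'][2]/2,m['side'][1]),60))
a=cv2.imread("pics/b_side.png")[270:330,285:365];cv2.imwrite("pics/b2.png",cv2.resize(a,(800,600),interpolation=cv2.INTER_CUBIC))
E
```

```text
{'top': (321, 236, 15, 5), 'side': (311, 287, 3, 23)}
back corners@60 [534.61041452  12.31626426  60.        ] [533.60369839 -26.36500141  60.        ] center side@60 [535.5479852    6.72846765  60.        ]
```

View pics/b2.png

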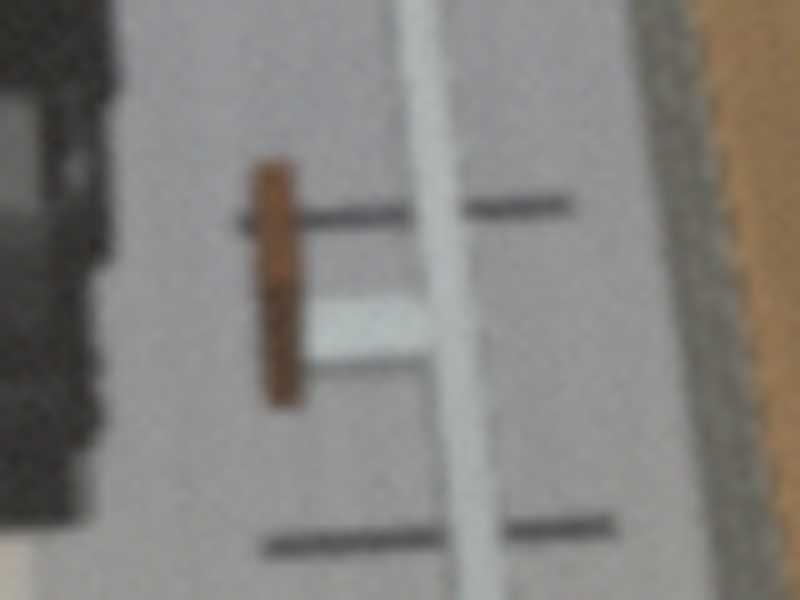

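The tab's top face runs from b2 (275,160) to (281,280), with its centre at side pixel (312.8,291.9). I'll triangulate that, then pull.

Run:
```python
from h import *
P,e=tri((328.4,237.1),(312.8,291.7));print(P,e)
assert abs(P[2]-60)<5
x,y=P[:2] if e<5 else (531.5,-6.6)
o=ori(P2+BY);bot.grip(.75,40);bot.move_ptp([x,y,130],o);print(bot.movel([x,y,30],max_speed=120,threshold=8),st())
bot.grip(.3,30);print("g",st())
p=bot.get_state()["tcp_pos"];d=R.from_euler('z',BY).apply([1,0,0])
q=p-d*66;q[2]=30
print(bot.movel(q,max_speed=40,threshold=8),st())
bot.grip(.75);p=bot.get_state()["tcp_pos"];bot.movel([p[0],p[1],150]);bot.move_ptp([420,-200,300],ori(-.09))
im=imaging.capture("top");cv2.imwrite("pics/d_top.png",im);im2=imaging.capture("side");cv2.imwrite("pics/d_side.png",im2)
cv2.imwrite("pics/d1.png",cv2.resize(im[180:330,225:425],(800,600),interpolation=cv2.INTER_CUBIC))
```

```text
[533.33941393  -6.61462137  58.27124603] 3.6796801444627754
False t=19.3 tcp=[534.   -6.9  30.7] op=0.75 gf=0.0 F=[0.1 0.6 0.6]
g t=19.7 tcp=[534.1  -6.5  30.9] op=0.46 gf=30.7 F=[-0.5  0.8  7. ]
True t=21.0 tcp=[476.2  -5.6  31. ] op=0.46 gf=32.6 F=[ 1.7 -0.6  1.6]
```

View pics/d1.png

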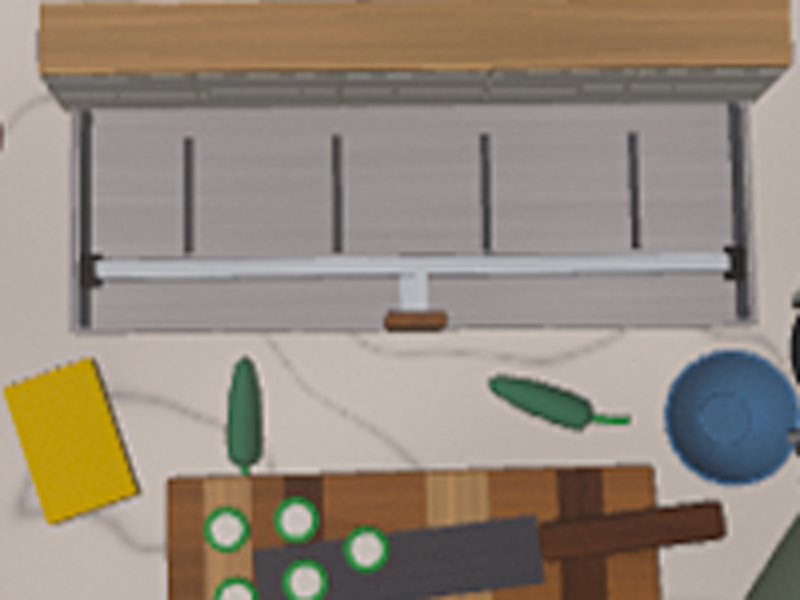

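The bar is fully out, with the tab at d1 (415,321). Next is the first board, the one nearest the robot.

```bash
cat >> h.py <<'E'
O=np.array([624.5,-7.8,0])
def bw(x,y,z): return O+R.from_euler('z',BY).apply([x,y,z])
TH=np.radians(16);D=115*np.tan(TH)+3;DEP=38
def placepose(L,by,up=0):
    c,s=np.cos(TH),np.sin(TH)
    return bw(-D-9*c+(L-DEP)*s,by,6+9*s+(L-DEP)*c+up),ori(BY,TH,BY)
def pick(x,y,L,yaw):
    o=ori(yaw);zt=14+L-DEP
    bot.grip(.5,70);bot.move_ptp([x,y,300],o);print("down hit",bot.movel([x,y,zt],max_speed=120,threshold=8),st())
    bot.grip(.05,70);print("grip",st());bot.movel([x,y,zt+85],max_speed=100);print("lift",st())
def carry(L,by,via):
    z=bot.get_state()["tcp_pos"][2]
    for v in via: bot.movel([*v,z],max_speed=200)
    p,o=placepose(L,by,70);bot.movel(p,o,max_speed=150);print("pre",st())
    p,o=placepose(L,by,-12);hit=bot.movel(p,max_speed=40,threshold=5)
    e=placepose(L,by)[0];t=bot.get_state()["tcp_pos"];print("contact",hit,"dz vs expected",(t-e).round(1),st())
    return hit and abs(t[2]-e[2])<7
def release():
    p=bot.get_state()["tcp_pos"];r=R.from_euler('z',BY).apply([np.sin(TH),0,np.cos(TH)])
    bot.grip(.45);bot.movel(p+r*70,max_speed=100);print("rel",st())
E
python3 - <<'E'
from h import *
for L,by in((210,137),(215,5),(220,-132)):
    for up in(70,-12): assert solve_ik(*placepose(L,by,up)) is not None
pick(451,-350.5,210,-.085)
ok=carry(210,137,[(470,-150)])
if ok: release()
for n in("top","side"): cv2.imwrite(f"pics/e_{n}.png",imaging.capture(n))
E
```

```text
down hit False t=25.6 tcp=[ 451.5 -350.8  186.9] op=0.50 gf=0.0 F=[-0.1 -0.9 -0.8]
grip t=26.0 tcp=[ 451.4 -351.1  186.9] op=0.20 gf=69.2 F=[-0.4 -0.   5.1]
lift t=27.0 tcp=[ 450.6 -350.1  270.1] op=0.20 gf=68.2 F=[-0.8  0.5 -3.1]
pre t=30.4 tcp=[629.7 128.8 244.1] op=0.20 gf=68.3 F=[-0.6  0.1 -3.2]
contact True dz vs expected [ 0.  -0.1  0.6] t=32.0 tcp=[629.9 129.  174.4] op=0.20 gf=69.3 F=[ 0.4 -0.3  5. ]
rel t=33.2 tcp=[648.9 128.7 241.1] op=0.45 gf=0.0 F=[ 0.4 -0.7 -0.5]
```

View pics/e_side.png

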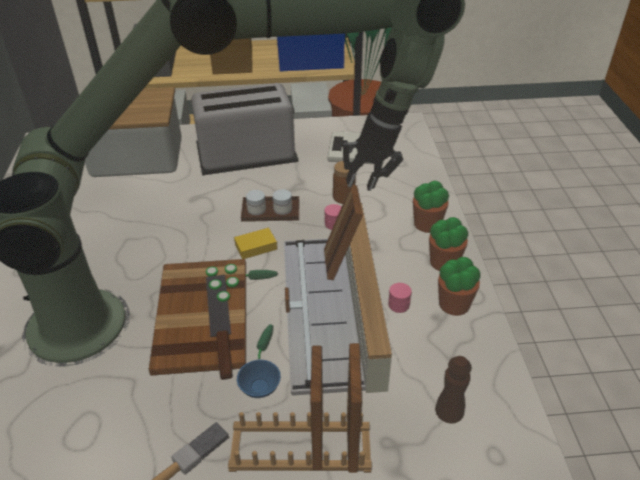

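The first board leans well, with its foot at the expected spot. On to the other two.

Run:
```python
from h import *
bot.move_ptp([450,-150,300],ori(-.085))
pick(515,-352,215,-.085)
if carry(215,5,[(505,-150)]): release()
else: print("STOP")
for n in("top","side"): cv2.imwrite(f"pics/f_{n}.png",imaging.capture(n))
```

```text
down hit False t=36.7 tcp=[ 515.5 -352.3  192. ] op=0.50 gf=0.0 F=[ 0.6 -0.6  0.6]
grip t=37.1 tcp=[ 515.5 -352.6  192. ] op=0.20 gf=69.3 F=[-0.  -0.1  4.6]
lift t=38.1 tcp=[ 514.6 -351.6  275. ] op=0.20 gf=68.3 F=[-0.3 -0.4 -4. ]
pre t=40.7 tcp=[628.7  -3.2 248.8] op=0.20 gf=68.3 F=[ 0.   0.3 -4.1]
contact True dz vs expected [ 0.1 -0.1  0.7] t=42.2 tcp=[628.8  -3.  179.3] op=0.20 gf=69.5 F=[ 1.6 -0.3  4. ]
rel t=43.4 tcp=[647.8  -3.3 246. ] op=0.45 gf=0.0 F=[ 0.5 -0.7 -0.5]
```

Run:
```python
from h import *
bot.move_ptp([500,-150,310],ori(-.1))
pick(577.5,-359,220,-.1)
if carry(220,-132,[(565,-200)]): release()
else: print("STOP")
bot.move_ptp([400,-150,300],ori(P2+BY))
for n in("top","side"): cv2.imwrite(f"pics/g_{n}.png",imaging.capture(n))
a=cv2.imread("pics/g_top.png")[160:340,150:470];b=cv2.imread("pics/g_side.png")[160:400,230:470]
cv2.imwrite("pics/g1.png",np.hstack([cv2.resize(a,(480,270)),cv2.resize(b,(270,270))]) if 0 else cv2.resize(b,(600,600),interpolation=cv2.INTER_CUBIC))
```

```text
down hit False t=46.5 tcp=[ 578.  -359.2  197.2] op=0.49 gf=0.0 F=[0.2 0.1 0.5]
grip t=46.9 tcp=[ 578.  -359.5  197.1] op=0.20 gf=69.2 F=[ 0.3 -0.4  3.6]
lift t=47.9 tcp=[ 577.1 -358.7  279.9] op=0.20 gf=68.5 F=[ 0.2 -0.1 -3.9]
pre t=49.6 tcp=[ 627.7 -141.   252.8] op=0.20 gf=68.5 F=[-0.5 -0.6 -4.1]
contact True dz vs expected [0.1 0.1 0.9] t=51.1 tcp=[ 627.7 -139.8  184.4] op=0.20 gf=69.7 F=[0.7 0.4 4.6]
rel t=52.3 tcp=[ 646.7 -140.   251. ] op=0.45 gf=0.0 F=[0.4 0.6 0.1]
```

View pics/g1.png

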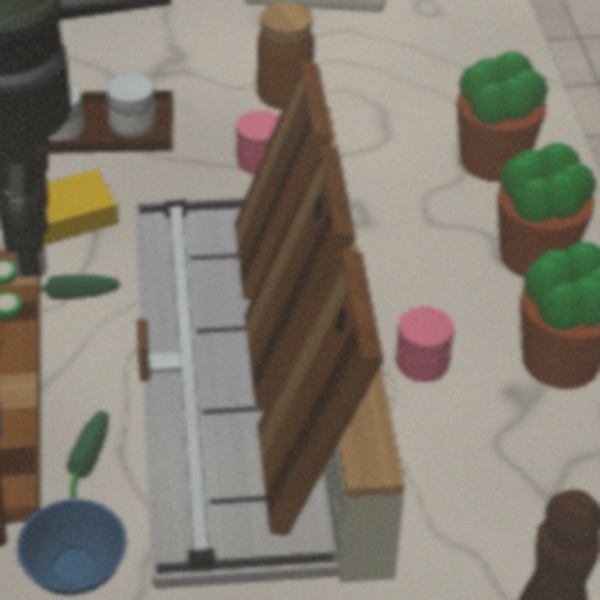

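All three boards lean side by side, with their feet in line in side crop g1 at about (247,290), (260,385) and (280,530). Now I'll push the bar in while reading the force.

Run:
```python
from h import *
o=ori(P2+BY);bot.grip(.75,40);bot.move_ptp([476.2,-5.6,140],o);print(bot.movel([476.2,-5.6,31],max_speed=120,threshold=8),st())
bot.grip(.3,40);print("g",st());p=np.array([476.2,-5.6,31]);d=R.from_euler('z',BY).apply([1,0,0])
def F(): bot.dwell(.1);return np.mean([bot.get_state()["contact_force"] for _ in range(1)],axis=0)@d
print("early hit",bot.movel(p+d*42,max_speed=40,threshold=9),st())
s=(bot.get_state()["tcp_pos"]-p)@d;base=F();print(round(s,1),round(base,2))
for i in range(10):
    s+=2;h=bot.movel(p+d*s,max_speed=15,threshold=12);f=bot.get_state();print(round(s,1),h,((f["tcp_pos"]-p)@d).round(1),(f["contact_force"]@d).round(2),F().round(2))
    if s>58 or h: break
```

```text
False t=56.4 tcp=[476.9  -5.9  31.7] op=0.75 gf=0.0 F=[ 0.  -0.5  0.5]
g t=56.7 tcp=[477.   -5.6  31.9] op=0.46 gf=40.3 F=[-1.2 -1.1  6.3]
early hit False t=57.9 tcp=[519.1  -6.2  31.9] op=0.46 gf=40.4 F=[-0.1  1.1  5.5]
42.9 -0.52
44.9 False 45.7 -0.54 -0.93
46.9 False 47.6 -1.53 -0.18
48.9 False 49.6 -0.57 -0.8
50.9 False 51.1 -1.37 -1.83
52.9 False 51.5 -6.21 -6.07
54.9 False 52.9 -7.61 -7.13
56.9 False 54.8 -8.11 -8.67
58.9 False 56.8 -7.96 -7.95
```

The bar bore on the boards from 51 mm of travel, and the force levelled at about 8 N. I'll release, clear off and check.

Run:
```python
from h import *
bot.grip(.75);p=bot.get_state()["tcp_pos"];bot.movel([p[0],p[1],140],max_speed=80);bot.move_ptp([330,-200,300],ori(P2+BY));print(st())
a=imaging.capture("top");b=imaging.capture("side");cv2.imwrite("pics/k_top.png",a);cv2.imwrite("pics/k_side.png",b)
cv2.imwrite("pics/k1.png",cv2.resize(a[150:315,150:430],(800,471),interpolation=cv2.INTER_CUBIC))
cv2.imwrite("pics/k2.png",cv2.resize(b[170:395,235:435],(533,600),interpolation=cv2.INTER_CUBIC))
```

```text
t=64.2 tcp=[ 330.4 -199.7  299.5] op=0.75 gf=0.0 F=[-0.1 -0.8  0.3]
```

View pics/k1.png

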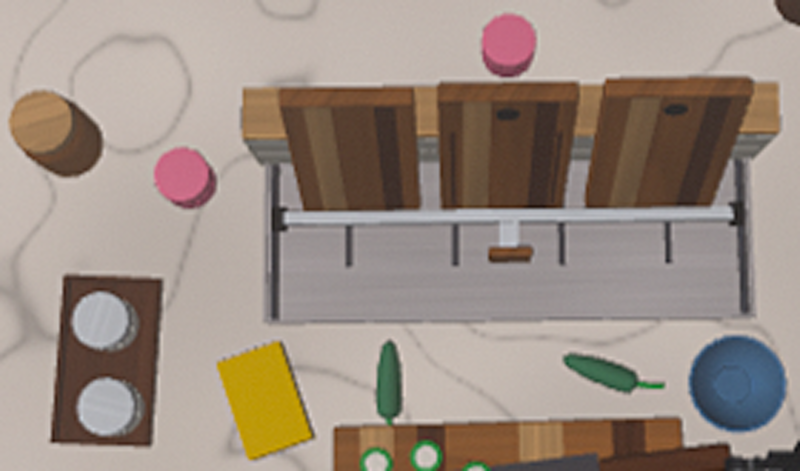

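View pics/k2.png

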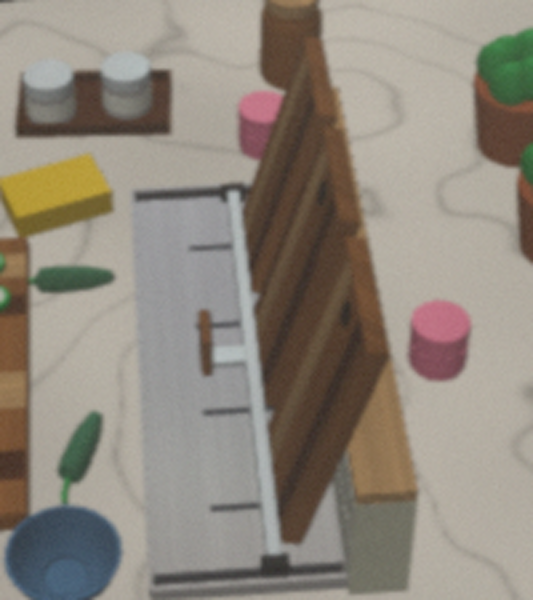

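Run:
```python
from h import *
T=lids("top",(155,235,215,315));S=lids("side",(230,180,310,225));print(T,S)
r=R.from_euler('z',-.06)
for t in T:
    for s in S:
        P,e=tri(t[0],s[0])
        if e<10: print(P.round(1),round(e,1),"in tray",r.inv().apply(P-[444.5,367.5,0]).round(1))
```

```text
[(array([186.2, 292. ]), 9.3, array([178, 283,  18,  19])), (array([184.7, 261.7]), 9.3, array([176, 253,  18,  19]))] [(array([252., 197.]), 8.2, array([244, 193,  17,  10])), (array([281.5, 194. ]), 8.7, array([273, 189,  18,  11]))]
[401.2 358.9  55.3] 1.3 in tray [-42.7 -11.2  55.3]
[479.2 363.4  56. ] 2.7 in tray [34.8 -2.  56. ]
```

The nearer tin has been nudged about 1 cm, but it still stands upright inside the spice tray. Everything else is in place, so I'm handing in.

```bash
python3 -c "
from h import *
print(bot.sign_off(),st())"
```

```text
the job is handed in; nothing more can be done
the job is handed in; nothing more can be done
```

The job is handed in: both tins stand in the spice tray, all three boards lean against the tiled wall at about 15°, and the foot bar sits against their feet; the judge's verdict was not shown.

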